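# Weigh out the loaded grinding jar

### The job

One of the two look-alike lidded grinding jars still has its heavy steel slug inside. Stand one jar on each pan of the beam balance and let go, see which side drops, then stand that heavier jar upright in the shallow steel tray and leave the lighter one standing on its pan. Set the jars down rather than dropping them or knocking them over, and leave the other things on the bench where they are.

Things in the scene. Friction and masses are not known exactly. Their poses are not given: they have to be found in the camera images.
- jar_a_mid (a point): one grinding jar, upright cylinder with bare aluminium body (56 mm across) and black screw lid (57 mm across), 70 mm high in all, 0.2 to 0.6 kg with its contents; this point is its centre, 35 mm above its underside; z is its upward axis
- jar_b_mid (a point): the other grinding jar, upright cylinder with bare aluminium body (56 mm across) and black screw lid (57 mm across), 70 mm high in all, 0.2 to 0.6 kg with its contents; this point is its centre, 35 mm above its underside; z is its upward axis. The jars look the same; either may be the heavier (by at least 0.14 kg)
- pan_left (a point): left (+y side) pan of the balance: flat round steel plate, 110 mm across, 7 mm thick, no rim; this point is the centre of its upper face, 100 mm above the table when the beam is level, and moves with the beam (about 15 mm up or down); z is normal to the pan. Pan centres are 130 mm either side of the pivot axis, 22 mm above it
- pan_right (a point): right (-y side) pan of the balance: flat round steel plate, 110 mm across, 7 mm thick, no rim; this point is the centre of its upper face, 100 mm above the table when the beam is level, and moves with the beam (about 15 mm up or down); z is normal to the pan. Pan centres are 130 mm either side of the pivot axis, 22 mm above it
- beam (a joint): angle of the balance beam, rad: 0 level (where it rests empty, lightly sprung), positive when the right (-y) pan is down, negative when the left (+y) pan is down; stops at +0.12 and -0.12. It is damped and takes about 1 s to tip over. The pans are rigid with the beam and tilt with it
- balance: fixed stand of the balance, grey base 110 x 200 x 16 mm and two uprights to 91 mm high; origin under its centre, its y axis runs along the beam, its x axis is the pivot axis (78 mm above the table)
- tray: fixed shallow open steel tray, 130 x 130 mm outside, 16 mm high, walls 4 mm and floor 4 mm thick; origin at the centre of its underside on the table
- marker: bystander: white marker pen with black cap lying down, 130 mm long, 18 mm thick; origin under its middle
- dishes: bystander: pair of clear dishes stacked, 63 mm across, 26 mm high; origin under the centre
- tip_box: bystander: grey box with clear lid, 122 x 87 x 56 mm high; origin under the centre
- tube_rack: bystander: white rack of capped tubes, 90 x 180 mm, 74 mm high; origin under the centre
- reagent: bystander: upright amber bottle, 64 mm across, 130 mm high; origin under the centre
- beaker: bystander: upright glass beaker, 70 mm across, 90 mm high; origin under the centre
- pipette: bystander: white and grey pipette lying down, 240 mm long, 26 mm thick; origin under the middle
- timer: bystander: white timer, 60 x 75 x 25 mm high; origin under the centre
Mind the look-alikes: they are no part of the job. Leave any orange or turquoise look-alike of the part that bears jar_b_mid alone.

How it is judged:
By the outcome, as a careful person would: the job done as asked, in the order asked, and still so for the second after the job is handed in, with the robot touching nothing.
It also fails if it takes over 72 s, if anything falls off the work surface, if the arm or the gripper's body presses on something with over 40 N, if the wrist force passes 120 N, or if a joint passes its speed limit or range.

### The arm

A 6-joint arm with a two-finger parallel gripper is mounted at the origin on the work surface. World frame = base frame: x ahead of the robot, y to its left, z up, the work surface at z = 0. Lengths are in m, angles in rad, forces in N, time in s.
With the tool pointing down it reaches from about 0.3 to 0.775 m from the base axis. Payload 14.6 kg.
Tool frame: the origin (TCP) lies on the centre line of the jaws, within the pads' length; the fingertips stand 19 mm ahead of it and the grasp point (between the pads) is the TCP; z points along the fingers, y is the direction in which the jaws open and shut (so a half turn about z gives the same grasp; the last joint's range is limited). The gripper opens to 94 mm and grips with 3 to 60 N. Pads are 16 mm wide; open, the fingers measure 119 mm over their backs; the gripper's body (75 mm by 177 mm) begins 78 mm behind the grasp point.
Start: joints at [1.227, 0.3, 1.521, -0, 1.321, -0.067], TCP at [0.15, 0.529, 0.224] pointing down, gripper open.
Joint ranges: [-3.03, 3.03], [-0.79, 2.21], [0.23, 2.52], [-1.04, 4.18], [0, 3.07], [-2.55, 2.55]. Speed limits (rad/s): [2.22, 2.22, 2.57, 3.14, 3.14, 3.14].

### API

Orientations are given as [roll, pitch, yaw] about the fixed x, y, z axes, in that order (R = Rz(yaw) Ry(pitch) Rx(roll)).
In Python, from station import ctrl gives the robot as it stands. The module is installed in compiled form; this text tells all that it offers.
- The arm moves only by the shell command python3 -m creep 'ROWS' [FORCE]. ROWS is a JSON object of lists of equal length, an entry for each row: "translation": the shift along the world's x, y, z in mm, a list of three; "yaw": the turn about the world's z in rad; "gripper": the closure in counts, from 0 (fully open) to 255 (shut). A call has 1 to 5 rows; each row is the pose to reach, as a shift and turn from the pose measured when the call began; what a row does not reach only later rows make up. A row lasts 1/12 s, in which the tool goes at most 41.7 mm and 7.16 degrees, less where a joint would pass 70% of its speed; a pose out of reach is approached as far as the arm can. A call with a gripper value outside its range is refused whole. The fingers move at their own pace and stop on an object; FORCE is the grip in N (left out, the last holds). Time passes only in rows, so rows that repeat a pose let the fingers close. It gives the time, the measured TCP pose, the force and the opening at its end, in the units of the state.
- ctrl.get_obs(): the state, without advancing time (a new reading comes with each control period).
- ctrl.camera(name): name is "side" or "top"; returns a dict with "pixels" (420x560x3 uint8, red, green, blue), "depth" (420x560 float32, m along the optical axis (not along the pixel's ray), 0 where there is no reading), "fx", "fy", "cx", "cy" (pixels), "R" (3x3) and "t" (3): a world point X has camera coordinates R X + t. Camera axes: x right, y down, z forward; pixel columns grow to the right and rows downward; lengths in m; the calibration is good to about 2 mm. A picture is of the moment at which its call begins.
- ctrl.hand_in(): hands the job in, once; it reports no verdict.
The state is a dict: "time_s": time; "qpos": joint angles; "joint_vel": joint speeds; "tau": joint torques, N m; "ee_pos": TCP position; "eef_rot": TCP orientation; "force": force on the tool from outside, world axes, zero at the start; "moment": the same for the moment, N m; "grip_width": finger opening in m.
Only numpy, scipy, OpenCV 4.12 (cv2) and the standard library are available. Lean on these libraries where they do the work, as an engineer would, in place of code of your own. Each camera call takes 0.05 s, during which the arm holds its last target. There are 200 camera calls.

## Working session

There is one attempt and no reset: what is moved stays moved. The work goes in short steps, Python scripts to look and compute and a shell command to move; the robot and the scene stay as the last step left them, time stands still between calls to the robot, and variables do not carry over. Pictures are saved under pics/ and viewed, about 8 in all and at most 12, crops included, and the job is handed in when it is done.

```bash
mkdir -p pics; cat > h.py <<'E'
import numpy as np, cv2
from station import ctrl
def snap(n,f):
    c=ctrl.camera(n); cv2.imwrite(f'pics/{f}.png',c['pixels'][...,::-1]); np.savez(f'/tmp/{f}.npz',**c); return c
def ld(f): return dict(np.load(f'/tmp/{f}.npz'))
def cloud(c):
    d=c['depth'].astype(float); v,u=np.mgrid[:d.shape[0],:d.shape[1]]
    P=np.stack([(u-c['cx'])/c['fx']*d,(v-c['cy'])/c['fy']*d,d],-1)
    W=(P-c['t'])@c['R']; W[d==0]=np.nan; return W
def ray(c,u,v,z):
    d=np.array([(u-c['cx'])/c['fx'],(v-c['cy'])/c['fy'],1])@c['R']; o=-c['R'].T@c['t']
    return o+d*(z-o[2])/d[2]
E
python3 - <<'E'
from h import *
for n in('top','side'):
    c=snap(n,n+'0'); print(n,-c['R'].T@c['t'],c['R'][2])
print(ctrl.get_obs())
E
```

```text
top [0.36274537 0.00463542 1.27857563] [ 0.20868892  0.01098988 -0.97792032]
side [ 0.38299671 -0.93668474  0.79684503] [ 0.19601017  0.77994643 -0.5943598 ]
{'time_s': 0.1, 'qpos': array([ 1.22736763e+00,  3.00447330e-01,  1.52149480e+00, -5.37604468e-06,
        1.32069919e+00, -6.65786425e-02]), 'joint_vel': array([ 3.16504010e-04, -1.45610532e-03, -1.99153531e-03,  9.00043389e-05,
       -2.04404903e-03, -7.98211408e-04]), 'tau': array([ 2.17876482e-04, -5.32649946e+01, -3.53277898e+01,  7.08684535e-02,
        2.35891604e-02, -3.04043715e-05]), 'ee_pos': array([0.15025296, 0.52886383, 0.22393586]), 'eef_rot': array([-3.14054597e+00, -6.45710249e-05,  2.86474390e+00]), 'force': array([-0.04746222,  0.20449027, -0.37778439]), 'moment': array([ 0.00681226, -0.02652672, -0.01354323]), 'grip_width': 0.09424327304373402}
```

View pics/top0.png

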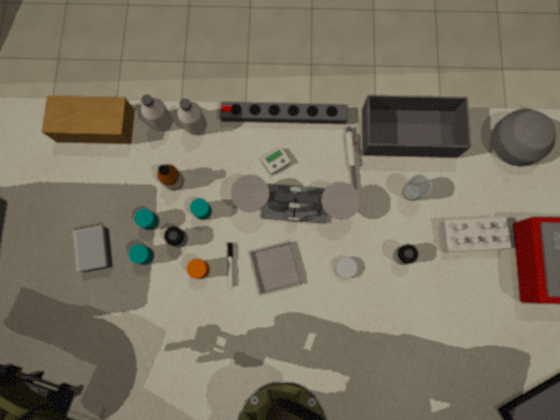

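View pics/side0.png

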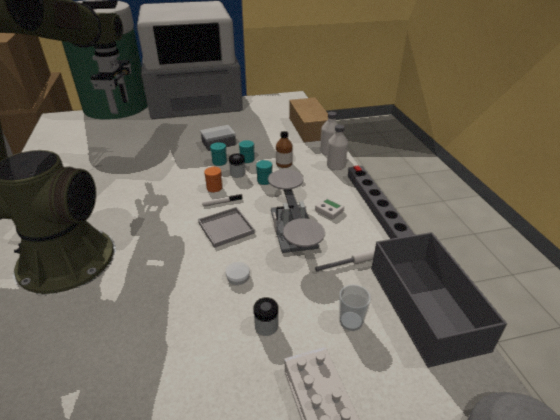

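The top view shows black-lidded jars at (175,236) and (407,254). Turquoise look-alikes are at (145,218), (141,254) and (200,208), and an orange one is at (198,268). The two black-lidded, bare-aluminium ones fit the description. Next I'll measure them and confirm with a crop.

```bash
python3 - <<'E'
from h import *
c=ld('top0'); W=cloud(c); s=ld('side0'); S=cloud(s)
def fit(name,u,v,z,r,tol=.008):
    # pixels of top face near the seed by depth height
    m=(np.abs(W[...,2]-z)<tol); yy,xx=np.mgrid[:420,:560]; m&=np.hypot(xx-u,yy-v)<r
    k=np.array(cv2.findContours(m.astype(np.uint8),0,2)[0],dtype=object)
    k=max(cv2.findContours(m.astype(np.uint8),0,1)[0],key=cv2.contourArea).reshape(-1,2)
    P=np.array([ray(c,a,b,z)[:2] for a,b in k]); (x,y),rad=cv2.minEnclosingCircle(P.astype(np.float32))
    print(name,'circle',np.round([x,y,rad],4),'zmed',round(np.median(W[m][:,2]),4),'rect',[np.round(q,3) for q in cv2.minAreaRect(P.astype(np.float32))])
for n,u,v in(('jarL',175,236),('jarR',407,254),('t1',145,218),('t2',141,254),('t3',200,208),('or',198,268)): fit(n,u,v,.07,18)
fit('panL',250,193,.1,25);fit('panR',340,201,.1,25)
fit('tray',275,268,.012,42,.012); fit('dish',346,267,.026,16); fit('reag',168,175,.12,20,.015)
fit('marker',231,265,.014,30,.007); fit('beaker',415,188,.08,25,.015)
# side-view check of jar lids: depth near plane
for n,u,v in(('jarL',237,158),('jarR',265,306)): print('side',n,ray(s,u,v,.07))
a=cv2.imread('pics/top0.png')
A=cv2.resize(a[190:290,120:220],(390,390),interpolation=2);B=cv2.resize(a[190:290,350:450],(390,390),interpolation=2)
cv2.imwrite('pics/crop.png',np.hstack([A,B]))
E
```

```text
jarL circle [0.5243 0.3248 0.0288] zmed 0.0702 rect [array([0.523, 0.324]), array([0.055, 0.055]), np.float64(1.439)]
jarR circle [ 0.4901 -0.3446  0.0289] zmed 0.0699 rect [array([ 0.489, -0.345]), array([0.054, 0.057]), np.float64(1.453)]
t1 circle [0.5747 0.4139 0.0294] zmed 0.0702 rect [array([0.574, 0.415]), array([0.056, 0.054]), np.float64(48.709)]
t2 circle [0.47   0.4205 0.0287] zmed 0.07 rect [array([0.469, 0.42 ]), array([0.054, 0.055]), np.float64(1.467)]
t3 circle [0.6097 0.2556 0.0289] zmed 0.0698 rect [array([0.608, 0.255]), array([0.053, 0.056]), np.float64(1.43)]
or circle [0.4332 0.2522 0.0287] zmed 0.07 rect [array([0.434, 0.252]), array([0.053, 0.054]), np.float64(1.478)]
panL circle [0.6485 0.1078 0.055 ] zmed 0.0999 rect [array([0.648, 0.108]), array([0.108, 0.108]), np.float64(28.598)]
panR circle [ 0.6334 -0.1504  0.055 ] zmed 0.0998 rect [array([ 0.634, -0.151]), array([0.106, 0.107]), np.float64(45.984)]
tray circle [0.4437 0.0327 0.1235] zmed 0.003 rect [array([0.441, 0.039]), array([0.242, 0.233]), np.float64(18.443)]
dish circle [ 0.4492 -0.1764  0.0315] zmed 0.0257 rect [array([ 0.449, -0.177]), array([0.058, 0.062]), np.float64(1.463)]
reag circle [0.7013 0.3551 0.0205] zmed 0.1282 rect [array([0.702, 0.353]), array([0.038, 0.032]), np.float64(49.444)]
marker circle [0.4508 0.1654 0.0655] zmed 0.0145 rect [array([0.451, 0.163]), array([0.13 , 0.018]), np.float64(5.874)]
beaker circle [ 0.6863 -0.3802  0.0384] zmed 0.0849 rect [array([ 0.686, -0.38 ]), array([0.067, 0.076]), np.float64(45.269)]
side jarL [0.52624533 0.31573096 0.07      ]
side jarR [ 0.48966666 -0.34503243  0.07      ]
```

View pics/crop.png

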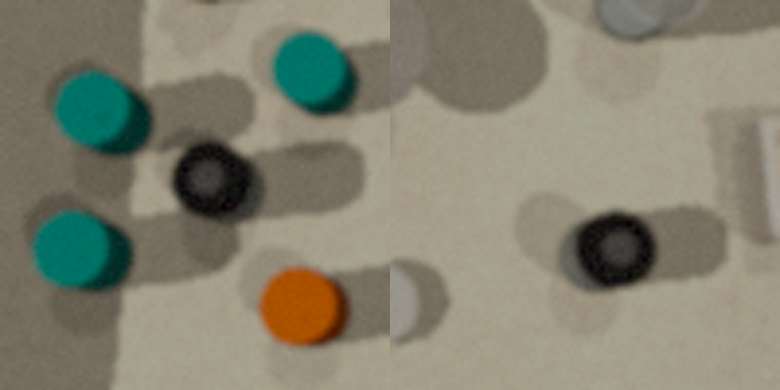

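The crop confirms it: the bare black-lidded jars are at crop (210,178) and (615,247), with turquoise and orange ones around the left jar. I'll grip with the jaws perpendicular to the beam (a yaw change of about -1.35), which clears all the neighbours. First I move over the left jar.

```bash
python3 -m creep '{"translation":[[34,-18,0],[68,-37,0],[102,-56,0],[136,-74,0],[170,-92,0]],"yaw":[-0.12,-0.24,-0.36,-0.48,-0.60],"gripper":[0,0,0,0,0]}' 40
python3 -m creep '{"translation":[[34,-18,0],[68,-37,0],[102,-56,0],[136,-74,0],[170,-92,0]],"yaw":[-0.12,-0.24,-0.36,-0.48,-0.60],"gripper":[0,0,0,0,0]}'
python3 - <<'E'
from h import *
c=ld('top0')
# tray: steel-coloured rect at rim; threshold vs bright bench
g=cv2.cvtColor(c['pixels'],cv2.COLOR_RGB2HSV)[235:300,240:312]
m=((g[...,2]<150)).astype(np.uint8); k=max(cv2.findContours(m,0,1)[0],key=cv2.contourArea).reshape(-1,2)+[240,235]
P=np.array([ray(c,a,b,.014)[:2] for a,b in k],np.float32); print(cv2.minAreaRect(P))
W=cloud(c); y,x=np.mgrid[:420,:560]; w=W[(np.abs(x-275)<45)&(np.abs(y-268)<45)&(W[...,2]>.010)&(W[...,2]<.022)]
w=w[(w[:,1]<.12)&(w[:,0]<.55)]; print(len(w),cv2.minAreaRect(w[:,:2].astype(np.float32)))
E
```

```text
time_s: 0.52
ee_pos: [0.3215, 0.4356, 0.2238]
eef_rot: [-3.14, -0.0, 2.259]
force: [1.2, 1.1, 0.2]
grip_width: 0.0937
time_s: 0.93
ee_pos: [0.493, 0.3422, 0.2235]
eef_rot: [-3.14, 0.0, 1.653]
force: [-0.3, 0.8, -0.7]
grip_width: 0.0939
((0.4460205137729645, 0.024195946753025055), (0.13651438057422638, 0.1513543426990509), 16.435562133789062)
262 ((0.44550564885139465, 0.03031880408525467), (0.13035151362419128, 0.1299348920583725), 16.15909194946289)
```

Depth puts the tray at (0.4455, 0.030) and 130 × 130 mm, which matches the given size. Next I centre over the jar, descend and grip.

```bash
python3 -m creep '{"translation":[[16,-9,0],[31,-18,0],[31,-18,-35],[31,-18,-70],[31,-18,-100]],"yaw":[-0.07,-0.14,-0.14,-0.14,-0.14],"gripper":[0,0,0,0,0]}' 40
python3 -m creep '{"translation":[[0,0,-30],[0,0,-60],[0,0,-78],[0,0,-78]],"yaw":[0,0,0,0],"gripper":[0,0,0,0]}'
```

```text
time_s: 1.35
ee_pos: [0.5237, 0.3236, 0.1212]
eef_rot: [-3.139, 0.001, 1.512]
force: [0.5, 0.4, -0.5]
grip_width: 0.0937
time_s: 1.68
ee_pos: [0.5217, 0.3225, 0.0386]
eef_rot: [-3.132, 0.005, 1.512]
force: [0.2, -0.1, -0.5]
grip_width: 0.0941
```

```bash
python3 -m creep '{"translation":[[2,2,6],[2,2,6],[2,2,6],[2,2,6],[2,2,6]],"yaw":[0,0,0,0,0],"gripper":[0,60,120,255,255]}' 40
python3 -m creep '{"translation":[[0,0,0],[0,0,0],[0,0,0],[0,0,0],[0,0,0]],"yaw":[0,0,0,0,0],"gripper":[255,255,255,255,255]}'
```

```text
time_s: 2.1
ee_pos: [0.524, 0.3247, 0.0457]
eef_rot: [-3.134, 0.004, 1.512]
force: [-0.2, 0.9, 0.5]
grip_width: 0.0708
time_s: 2.52
ee_pos: [0.5241, 0.3248, 0.0462]
eef_rot: [-3.134, 0.004, 1.512]
force: [-1.3, 0.2, 6.3]
grip_width: 0.0564
```

Gripped at 56 mm, so I lift and carry it to the left pan at (0.6485, 0.108).

```bash
python3 -m creep '{"translation":[[0,0,15],[0,0,45],[0,0,80],[0,0,115],[0,0,150]],"yaw":[0,0,0,0,0],"gripper":[255,255,255,255,255]}'
python3 -m creep '{"translation":[[0,0,15],[0,0,15],[0,0,15]],"yaw":[0,0,0],"gripper":[255,255,255]}'
python3 -m creep '{"translation":[[15,-26,0],[30,-52,0],[45,-78,0],[60,-104,0],[75,-130,0]],"yaw":[0,0,0,0,0],"gripper":[255,255,255,255,255]}'
python3 -m creep '{"translation":[[15,-26,0],[30,-52,0],[42,-75,0],[49,-87,0],[49,-87,0]],"yaw":[0,0,0,0,0],"gripper":[255,255,255,255,255]}'
python3 -m creep '{"translation":[[0,0,0],[0,0,0],[0,0,0]],"yaw":[0,0,0],"gripper":[255,255,255]}'
python3 -c "
from h import *
snap('side','s1');print(ctrl.get_obs()['force'],ctrl.get_obs()['moment'])"
```

```text
time_s: 2.93
ee_pos: [0.5237, 0.3245, 0.1972]
eef_rot: [-3.133, 0.004, 1.512]
force: [0.8, -0.5, -2.8]
grip_width: 0.0563
time_s: 3.18
ee_pos: [0.5236, 0.3244, 0.2115]
eef_rot: [-3.133, 0.004, 1.512]
force: [0.2, 0.1, -4.2]
grip_width: 0.0562
time_s: 3.6
ee_pos: [0.5984, 0.1929, 0.2084]
eef_rot: [-3.129, 0.006, 1.512]
force: [0.5, 0.7, -2.2]
grip_width: 0.0568
time_s: 4.02
ee_pos: [0.6477, 0.1034, 0.2056]
eef_rot: [-3.126, 0.007, 1.51]
force: [-0.6, 0.6, -3.0]
grip_width: 0.0566
time_s: 4.27
ee_pos: [0.6472, 0.1045, 0.2048]
eef_rot: [-3.124, 0.007, 1.511]
force: [-0.2, 0.3, -3.7]
grip_width: 0.0565
[ 0.44223066  0.34279256 -2.68957103] [-0.06860125  0.02487912  0.017115  ]
```

View pics/s1.png

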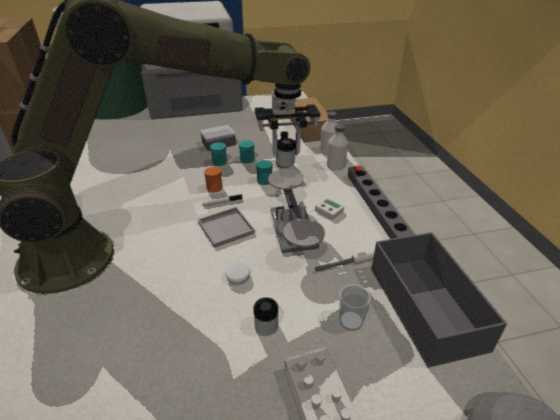

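The picture shows the jar held upright at (286,152) above the left pan. Now I lower it.

```bash
python3 -m creep '{"translation":[[1,3,-12],[1,3,-24],[1,3,-36],[1,3,-46],[1,3,-46]],"yaw":[0,0,0,0,0],"gripper":[255,255,255,255,255]}'
python3 -m creep '{"translation":[[0,0,-2],[0,0,-4],[0,0,-4],[0,0,-4]],"yaw":[0,0,0,0],"gripper":[255,255,255,255]}'
python3 -m creep '{"translation":[[0,0,-2],[0,0,-2],[0,0,-2],[0,0,-2]],"yaw":[0,0,0,0],"gripper":[255,255,255,255]}'

```

```text
time_s: 4.73
ee_pos: [0.6472, 0.1075, 0.1558]
eef_rot: [-3.12, 0.007, 1.511]
force: [-0.5, -0.5, -2.6]
grip_width: 0.0563
time_s: 5.07
ee_pos: [0.6473, 0.1075, 0.1522]
eef_rot: [-3.121, 0.007, 1.511]
force: [-0.4, -0.3, -3.0]
grip_width: 0.0567
time_s: 5.4
ee_pos: [0.6474, 0.1074, 0.1503]
eef_rot: [-3.121, 0.007, 1.511]
force: [0.1, -0.2, -3.2]
grip_width: 0.0562
```

```bash
python3 -m creep '{"translation":[[0,0,-1],[0,0,-2],[0,0,-3],[0,0,-3],[0,0,-3]],"yaw":[0,0,0,0,0],"gripper":[255,255,255,255,255]}'
python3 -m creep '{"translation":[[0,0,-1],[0,0,-2],[0,0,-2],[0,0,-2]],"yaw":[0,0,0,0],"gripper":[255,255,255,255]}'
python3 -c "
from h import *
c=snap('top','t1');W=cloud(c)
y,x=np.mgrid[:420,:560]
m=np.hypot(x-340,y-201)<17;print('panR z',np.nanmedian(W[m][:,2]))
print(ctrl.get_obs()['force'])"

```

```text
time_s: 5.82
ee_pos: [0.6473, 0.1074, 0.1472]
eef_rot: [-3.121, 0.007, 1.511]
force: [0.3, 0.3, -1.9]
grip_width: 0.0562
time_s: 6.15
ee_pos: [0.6473, 0.1074, 0.1451]
eef_rot: [-3.121, 0.007, 1.511]
force: [-0.4, -0.2, -2.0]
grip_width: 0.0568
panR z 0.10138143779878189
[ 0.56645733  0.16778319 -2.68260121]
```

Contact: the right pan has risen 1.5 mm, so the jar is down on a level pan. I release it and let it ride down.

```bash
python3 -m creep '{"translation":[[0,0,0],[0,0,0],[0,0,0],[0,0,0],[0,0,0]],"yaw":[0,0,0,0,0],"gripper":[85,70,50,20,0]}'
python3 -m creep '{"translation":[[0,0,0],[0,0,0],[0,0,0],[0,0,0],[0,0,0]],"yaw":[0,0,0,0,0],"gripper":[0,0,0,0,0]}'
python3 -m creep '{"translation":[[0,0,0],[0,0,10],[0,0,40],[0,0,80],[0,0,110]],"yaw":[0,0,0,0,0],"gripper":[0,0,0,0,0]}'
python3 -m creep '{"translation":[[0,-20,0],[-6,-55,0],[-14,-90,0],[-22,-125,0],[-30,-160,0]],"yaw":[0,0,0,0,0],"gripper":[0,0,0,0,0]}'
python3 -c "
from h import *
snap('side','s2')
c=snap('top','t2');W=cloud(c)
y,x=np.mgrid[:420,:560]
m=np.hypot(x-340,y-201)<15;print('panR z',np.nanmedian(W[m][:,2]))
"

```

```text
time_s: 6.62
ee_pos: [0.6474, 0.1074, 0.1453]
eef_rot: [-3.121, 0.007, 1.511]
force: [-0.4, 0.4, -0.5]
grip_width: 0.0849
time_s: 7.03
ee_pos: [0.6474, 0.1074, 0.1453]
eef_rot: [-3.121, 0.007, 1.511]
force: [-0.3, -1.0, 0.5]
grip_width: 0.0939
time_s: 7.45
ee_pos: [0.6474, 0.1074, 0.259]
eef_rot: [-3.123, 0.007, 1.511]
force: [0.2, 0.0, 0.9]
grip_width: 0.0938
time_s: 7.87
ee_pos: [0.6168, -0.054, 0.2599]
eef_rot: [-3.124, 0.007, 1.511]
force: [0.9, 0.2, -0.2]
grip_width: 0.0944
panR z 0.5568475148801366
```

View pics/s2.png

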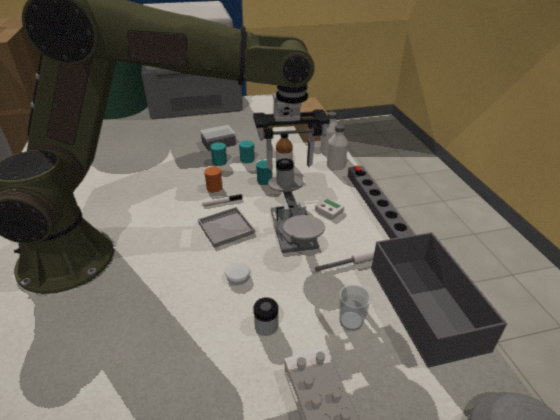

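The left jar stands on its dropped pan at (286,172). Now the right jar at (0.490, -0.345).

```bash
python3 -m creep '{"translation":[[-14,-33,0],[-28,-66,0],[-42,-99,0],[-56,-132,0],[-70,-165,0]],"yaw":[0,0,0,0,0],"gripper":[0,0,0,0,0]}'
python3 -m creep '{"translation":[[-14,-33,0],[-28,-66,0],[-42,-99,0],[-57,-125,-10],[-57,-125,-40]],"yaw":[0,0,0,0,0],"gripper":[0,0,0,0,0]}'
python3 -m creep '{"translation":[[0,0,-30],[0,0,-60],[0,0,-90],[0,0,-100],[0,0,-100]],"yaw":[0,0,0,0,0],"gripper":[0,0,0,0,0]}'
```

```text
time_s: 8.38
ee_pos: [0.5459, -0.2229, 0.261]
eef_rot: [-3.125, 0.008, 1.507]
force: [0.9, -1.0, -1.4]
grip_width: 0.0938
time_s: 8.8
ee_pos: [0.4879, -0.3525, 0.225]
eef_rot: [-3.131, 0.013, 1.503]
force: [-0.5, -1.0, 0.2]
grip_width: 0.0938
time_s: 9.22
ee_pos: [0.4875, -0.3517, 0.1233]
eef_rot: [-3.127, 0.011, 1.504]
force: [-0.6, -0.3, 0.1]
grip_width: 0.0944
```

```bash
python3 -m creep '{"translation":[[2,7,-10],[2,7,-40],[2,7,-65],[2,7,-76],[2,7,-76]],"yaw":[0,0,0,0,0],"gripper":[0,0,0,0,0]}'
python3 -m creep '{"translation":[[0,0,0],[0,0,0],[0,0,0],[0,0,0],[0,0,0]],"yaw":[0,0,0,0,0],"gripper":[0,60,120,255,255]}' 40
python3 -m creep '{"translation":[[0,0,0],[0,0,0],[0,0,0],[0,0,0],[0,0,0]],"yaw":[0,0,0,0,0],"gripper":[255,255,255,255,255]}'
```

```text
time_s: 9.63
ee_pos: [0.4893, -0.3439, 0.0461]
eef_rot: [-3.126, 0.009, 1.504]
force: [-0.5, -0.6, 0.1]
grip_width: 0.0944
time_s: 10.05
ee_pos: [0.4896, -0.3442, 0.047]
eef_rot: [-3.127, 0.01, 1.504]
force: [0.5, 0.9, -0.5]
grip_width: 0.0708
time_s: 10.47
ee_pos: [0.4897, -0.3443, 0.0474]
eef_rot: [-3.127, 0.01, 1.504]
force: [-1.9, -0.2, 5.9]
grip_width: 0.0562
```

```bash
python3 -m creep '{"translation":[[0,0,15],[0,0,50],[0,0,90],[0,0,130],[0,0,170]],"yaw":[0,0,0,0,0],"gripper":[255,255,255,255,255]}'
python3 -m creep '{"translation":[[0,0,15],[0,0,15],[0,0,15]],"yaw":[0,0,0],"gripper":[255,255,255]}'
python3 -m creep '{"translation":[[20,27,0],[40,54,0],[60,81,0],[80,108,0],[100,135,0]],"yaw":[0,0,0,0,0],"gripper":[255,255,255,255,255]}'
python3 -m creep '{"translation":[[20,27,0],[38,52,0],[44,59,0],[44,59,0],[44,59,0]],"yaw":[0,0,0,0,0],"gripper":[255,255,255,255,255]}'
python3 -m creep '{"translation":[[0,0,0],[0,0,0],[0,0,0]],"yaw":[0,0,0],"gripper":[255,255,255]}'

```

```text
time_s: 10.88
ee_pos: [0.4892, -0.3438, 0.2184]
eef_rot: [-3.126, 0.009, 1.504]
force: [0.9, -0.3, -4.1]
grip_width: 0.0566
time_s: 11.13
ee_pos: [0.489, -0.3437, 0.2322]
eef_rot: [-3.125, 0.009, 1.504]
force: [-0.2, -0.2, -5.9]
grip_width: 0.0564
time_s: 11.55
ee_pos: [0.589, -0.207, 0.2287]
eef_rot: [-3.12, 0.007, 1.504]
force: [-0.1, -0.9, -5.0]
grip_width: 0.0565
time_s: 11.97
ee_pos: [0.6324, -0.1479, 0.2261]
eef_rot: [-3.116, 0.007, 1.504]
force: [-0.6, -0.2, -5.2]
grip_width: 0.0565
time_s: 12.22
ee_pos: [0.6318, -0.1489, 0.2256]
eef_rot: [-3.115, 0.006, 1.503]
force: [-0.4, 0.3, -4.6]
grip_width: 0.056
```

```bash
python3 -m creep '{"translation":[[1,-1,-12],[1,-1,-24],[1,-1,-36],[1,-1,-48],[1,-1,-48]],"yaw":[0,0,0,0,0],"gripper":[255,255,255,255,255]}'
python3 -m creep '{"translation":[[0,0,-3],[0,0,-6],[0,0,-9],[0,0,-12],[0,0,-12]],"yaw":[0,0,0,0,0],"gripper":[255,255,255,255,255]}'
python3 -m creep '{"translation":[[0,0,-3],[0,0,-6],[0,0,-9],[0,0,-11],[0,0,-11]],"yaw":[0,0,0,0,0],"gripper":[255,255,255,255,255]}'

```

```text
time_s: 12.63
ee_pos: [0.6316, -0.1496, 0.1737]
eef_rot: [-3.111, 0.005, 1.503]
force: [-0.4, 0.5, -5.5]
grip_width: 0.0565
time_s: 13.05
ee_pos: [0.6317, -0.1498, 0.1616]
eef_rot: [-3.111, 0.006, 1.503]
force: [0.4, -0.7, -2.4]
grip_width: 0.0564
time_s: 13.47
ee_pos: [0.6317, -0.1497, 0.1501]
eef_rot: [-3.111, 0.005, 1.503]
force: [0.2, -1.8, -2.3]
grip_width: 0.0564
```

```bash
python3 -m creep '{"translation":[[0,0,-1],[0,0,-2],[0,0,-3],[0,0,-3],[0,0,-3]],"yaw":[0,0,0,0,0],"gripper":[255,255,255,255,255]}'
python3 -m creep '{"translation":[[0,0,0],[0,0,0],[0,0,0],[0,0,0],[0,0,0]],"yaw":[0,0,0,0,0],"gripper":[85,70,50,20,0]}'
python3 -m creep '{"translation":[[0,0,0],[0,0,0],[0,0,0],[0,0,0],[0,0,0]],"yaw":[0,0,0,0,0],"gripper":[0,0,0,0,0]}'
python3 -m creep '{"translation":[[0,0,0],[0,0,10],[0,0,40],[0,0,80],[0,0,110]],"yaw":[0,0,0,0,0],"gripper":[0,0,0,0,0]}'
python3 -m creep '{"translation":[[-30,0,10],[-65,0,20],[-100,0,20],[-135,0,20],[-170,0,20]],"yaw":[0,0,0,0,0],"gripper":[0,0,0,0,0]}'
python3 -m creep '{"translation":[[-30,-20,0],[-45,-40,0],[-60,-60,0],[-60,-60,0],[-60,-60,0]],"yaw":[0,0,0,0,0],"gripper":[0,0,0,0,0]}'
python3 - <<'E'
from h import *
snap('side','s3')
c=snap('top','t3');W=cloud(c)
y,x=np.mgrid[:420,:560]
w=W[(W[...,2]>.14)&(W[...,2]<.20)&(np.abs(W[...,0]-.64)<.08)&(W[...,1]<.17)&(W[...,1]>-.22)]
for n,q in(('L',w[w[:,1]>0]),('R',w[w[:,1]<-.05])):
    print(n,len(q),cv2.minEnclosingCircle(q[:,:2].astype(np.float32)) if len(q) else '',np.nanmedian(q[:,2]))
    A=np.c_[q[:,:2]-q[:,:2].mean(0),np.ones(len(q))]; print('slopes dz/dx,dz/dy',np.linalg.lstsq(A,q[:,2],rcond=None)[0])
E
```

```text
time_s: 13.88
ee_pos: [0.6317, -0.1497, 0.1471]
eef_rot: [-3.111, 0.006, 1.503]
force: [-0.1, -1.9, -1.0]
grip_width: 0.0564
time_s: 14.3
ee_pos: [0.6317, -0.1497, 0.1472]
eef_rot: [-3.111, 0.005, 1.503]
force: [1.1, -0.3, 0.1]
grip_width: 0.085
time_s: 14.72
ee_pos: [0.6317, -0.1496, 0.1472]
eef_rot: [-3.111, 0.005, 1.503]
force: [-0.5, 0.0, 0.4]
grip_width: 0.094
time_s: 15.13
ee_pos: [0.6317, -0.1496, 0.2609]
eef_rot: [-3.113, 0.006, 1.503]
force: [-0.1, -0.3, -0.1]
grip_width: 0.0938
time_s: 15.55
ee_pos: [0.46, -0.1494, 0.2816]
eef_rot: [-3.114, 0.006, 1.503]
force: [-0.7, -0.3, 0.1]
grip_width: 0.094
time_s: 15.97
ee_pos: [0.3996, -0.21, 0.2826]
eef_rot: [-3.115, 0.007, 1.501]
force: [0.0, -0.2, -0.8]
grip_width: 0.0942
L 403 ((0.6454894542694092, 0.09782589972019196), 0.02987324818968773) 0.18418681068890846
slopes dz/dx,dz/dy [0.27223493 0.0117584  0.18113873]
R 354 ((0.6308994889259338, -0.15988290309906006), 0.029040930792689323) 0.15305092175319787
slopes dz/dx,dz/dy [0.04463003 0.05001261 0.15267396]
```

View pics/s3.png

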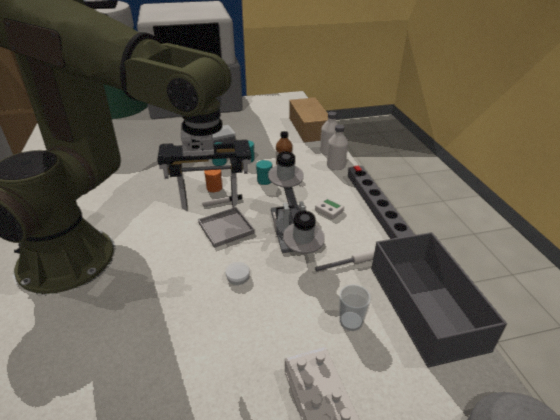

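View pics/t3.png

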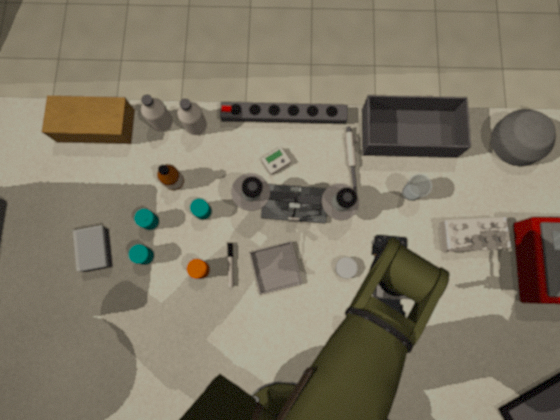

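The right pan is down: its jar lid is at z 0.153 (pixel (346,198)), against 0.184 for the left lid (pixel (252,188)). Both jars are standing. The right jar is the heavier, which agrees with the wrist force (about 5 N against 3 N). I'll go back for the right jar, gripping at y ≈ -0.157 because it leans outwards.

```bash
python3 -m creep '{"translation":[[38,9,0],[76,18,0],[114,27,0],[152,36,0],[190,44,0]],"yaw":[0,0,0,0,0],"gripper":[0,0,0,0,0]}'
python3 -m creep '{"translation":[[30,7,0],[41,9,0],[41,9,0],[41,9,-20],[41,9,-50]],"yaw":[0,0,0,0,0],"gripper":[0,0,0,0,0]}'
python3 -m creep '{"translation":[[0,0,-10],[0,0,-20],[0,0,-20],[0,0,-20]],"yaw":[0,0,0,0],"gripper":[0,0,0,0]}'

```

```text
time_s: 16.48
ee_pos: [0.5926, -0.163, 0.2819]
eef_rot: [-3.114, 0.006, 1.505]
force: [-0.0, -0.4, 0.1]
grip_width: 0.0943
time_s: 16.9
ee_pos: [0.6341, -0.1535, 0.234]
eef_rot: [-3.119, 0.007, 1.506]
force: [2.0, -0.5, -0.6]
grip_width: 0.0938
time_s: 17.23
ee_pos: [0.6342, -0.1535, 0.215]
eef_rot: [-3.12, 0.007, 1.506]
force: [0.7, 0.4, 0.7]
grip_width: 0.0943
```

```bash
python3 -m creep '{"translation":[[-3,-3,-20],[-3,-3,-45],[-3,-3,-70],[-3,-3,-84],[-3,-3,-84]],"yaw":[0,0,0,0,0],"gripper":[0,0,0,0,0]}'
python3 -m creep '{"translation":[[0,0,0],[0,0,0],[0,0,0],[0,0,0],[0,0,0]],"yaw":[0,0,0,0,0],"gripper":[0,40,80,255,255]}' 20
python3 -m creep '{"translation":[[0,0,0],[0,0,0],[0,0,0],[0,0,0],[0,0,0]],"yaw":[0,0,0,0,0],"gripper":[255,255,255,255,255]}'
```

```text
time_s: 17.65
ee_pos: [0.6304, -0.1564, 0.1293]
eef_rot: [-3.117, 0.007, 1.505]
force: [-0.1, -0.5, -0.6]
grip_width: 0.0936
time_s: 18.07
ee_pos: [0.6307, -0.1566, 0.1303]
eef_rot: [-3.118, 0.007, 1.505]
force: [-0.3, -0.3, 0.6]
grip_width: 0.0709
time_s: 18.48
ee_pos: [0.6308, -0.1566, 0.1308]
eef_rot: [-3.119, 0.007, 1.505]
force: [-3.1, -0.4, 6.3]
grip_width: 0.057
```

```bash
python3 -m creep '{"translation":[[0,0,3],[0,0,6],[0,0,9],[0,0,12],[0,0,15]],"yaw":[0,0,0,0,0],"gripper":[255,255,255,255,255]}'
python3 -m creep '{"translation":[[0,0,3],[0,0,6],[0,0,9],[0,0,12],[0,0,15]],"yaw":[0,0,0,0,0],"gripper":[255,255,255,255,255]}'
python3 -m creep '{"translation":[[0,0,3],[0,0,6],[0,0,9],[0,0,12],[0,0,15]],"yaw":[0,0,0,0,0],"gripper":[255,255,255,255,255]}'
python3 -m creep '{"translation":[[0,0,10],[0,0,20],[0,0,35],[0,0,50],[0,0,50]],"yaw":[0,0,0,0,0],"gripper":[255,255,255,255,255]}'
python3 -c "
from h import *
s=snap('side','s4');cv2.imwrite('pics/s4c.png',cv2.resize(s['pixels'][60:280,180:400,::-1],(600,600)))"
```

```text
time_s: 18.9
ee_pos: [0.6307, -0.1565, 0.1458]
eef_rot: [-3.118, 0.007, 1.506]
force: [0.7, 1.3, -3.0]
grip_width: 0.0566
time_s: 19.32
ee_pos: [0.6307, -0.1565, 0.1611]
eef_rot: [-3.118, 0.007, 1.505]
force: [1.0, 0.8, -3.3]
grip_width: 0.0569
time_s: 19.73
ee_pos: [0.6306, -0.1566, 0.1762]
eef_rot: [-3.118, 0.007, 1.505]
force: [0.1, -0.6, -5.0]
grip_width: 0.0569
time_s: 20.15
ee_pos: [0.6316, -0.1569, 0.2305]
eef_rot: [-3.124, 0.009, 1.505]
force: [1.2, -0.5, -3.5]
grip_width: 0.0566
```

View pics/s4c.png

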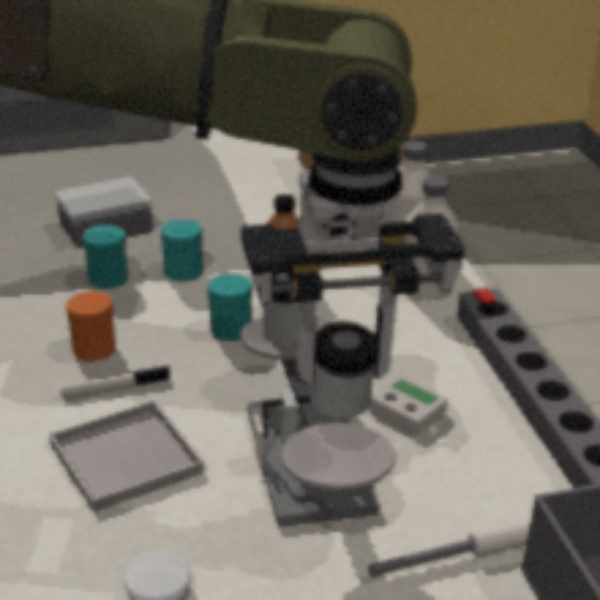

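The heavy jar is held near upright at crop (345,370). Next I move to the tray.

```bash
python3 -m creep '{"translation":[[-24,24,0],[-48,48,0],[-72,72,0],[-96,96,0],[-120,120,0]],"yaw":[0,0,0,0,0],"gripper":[255,255,255,255,255]}'
python3 -m creep '{"translation":[[-24,24,0],[-48,48,0],[-64,66,0],[-66,68,0],[-66,68,0]],"yaw":[0,0,0,0,0],"gripper":[255,255,255,255,255]}'
python3 -m creep '{"translation":[[0,0,-20],[0,0,-50],[0,0,-80],[0,0,-110],[0,0,-130]],"yaw":[0,0,0,0,0],"gripper":[255,255,255,255,255]}'
python3 -m creep '{"translation":[[0,0,-8],[0,0,-16],[0,0,-16],[0,0,-16]],"yaw":[0,0,0,0],"gripper":[255,255,255,255]}'

```

```text
time_s: 20.62
ee_pos: [0.5095, -0.0358, 0.2276]
eef_rot: [-3.121, 0.008, 1.505]
force: [1.2, -0.1, -3.4]
grip_width: 0.0568
time_s: 21.03
ee_pos: [0.4429, 0.0329, 0.2276]
eef_rot: [-3.121, 0.008, 1.507]
force: [0.4, -0.2, -4.2]
grip_width: 0.0566
time_s: 21.45
ee_pos: [0.4424, 0.0321, 0.0947]
eef_rot: [-3.119, 0.008, 1.506]
force: [0.4, 0.4, -5.4]
grip_width: 0.0565
time_s: 21.78
ee_pos: [0.443, 0.0319, 0.0793]
eef_rot: [-3.119, 0.008, 1.506]
force: [-0.2, 0.4, -4.5]
grip_width: 0.0567
```

```bash
python3 -m creep '{"translation":[[2,-1,-6],[2,-1,-12],[2,-1,-18],[2,-1,-22],[2,-1,-22]],"yaw":[0,0,0,0,0],"gripper":[255,255,255,255,255]}'
python3 -m creep '{"translation":[[0,0,-1],[0,0,-2],[0,0,-3],[0,0,-4],[0,0,-4]],"yaw":[0,0,0,0,0],"gripper":[255,255,255,255,255]}'
python3 -m creep '{"translation":[[0,0,-1],[0,0,-2],[0,0,-2],[0,0,-2]],"yaw":[0,0,0,0],"gripper":[255,255,255,255]}'

```

```text
time_s: 22.2
ee_pos: [0.4446, 0.0309, 0.0564]
eef_rot: [-3.118, 0.008, 1.506]
force: [-0.2, 0.5, -4.9]
grip_width: 0.0568
time_s: 22.62
ee_pos: [0.4448, 0.0311, 0.0531]
eef_rot: [-3.118, 0.008, 1.506]
force: [-3.7, 1.7, 6.8]
grip_width: 0.0568
time_s: 22.95
ee_pos: [0.4454, 0.0316, 0.0524]
eef_rot: [-3.12, 0.007, 1.506]
force: [-5.2, 5.6, 15.2]
grip_width: 0.0563
```

```bash
python3 -m creep '{"translation":[[0,0,1],[0,0,0],[0,0,-1],[0,0,-1],[0,0,-1]],"yaw":[0,0,0,0,0],"gripper":[255,255,255,255,255]}' 8
python3 -m creep '{"translation":[[0,0,-1],[0,0,-1],[0,0,-1],[0,0,-1]],"yaw":[0,0,0,0],"gripper":[255,255,255,255]}' 6
python3 -c "
from h import *
s=snap('side','s5');cv2.imwrite('pics/s5c.png',cv2.resize(s['pixels'][130:260,160:290,::-1],(600,600),interpolation=2))"
```

```text
time_s: 23.37
ee_pos: [0.4458, 0.0318, 0.0519]
eef_rot: [-3.121, 0.007, 1.506]
force: [-1.6, 3.2, 6.2]
grip_width: 0.0564
time_s: 23.7
ee_pos: [0.446, 0.0321, 0.0513]
eef_rot: [-3.121, 0.006, 1.505]
force: [-1.8, 4.3, 6.7]
grip_width: 0.0568
```

View pics/s5c.png

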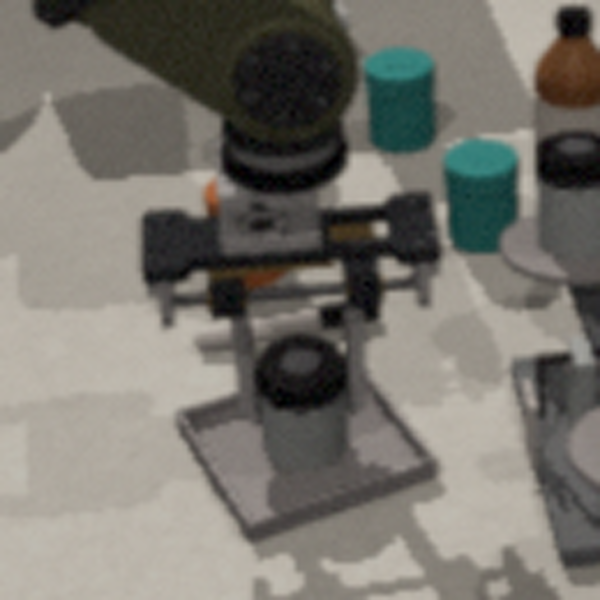

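The jar is in the tray and looks nearly flat, and the left jar is still on its pan. I ease the grip down while lowering to finish the settling, then release.

```bash
python3 -m creep '{"translation":[[0,0,-1],[0,0,-1],[0,0,-2],[0,0,-2],[0,0,-2]],"yaw":[0,0,0,0,0],"gripper":[255,255,255,255,255]}' 4
python3 -m creep '{"translation":[[0,0,0],[0,0,-1],[0,0,-1],[0,0,-1]],"yaw":[0,0,0,0],"gripper":[255,255,255,255]}' 3
python3 -m creep '{"translation":[[0,0,0],[0,0,0],[0,0,0],[0,0,0],[0,0,0]],"yaw":[0,0,0,0,0],"gripper":[95,85,70,40,0]}'
python3 -m creep '{"translation":[[0,0,0],[0,0,0],[0,0,0],[0,0,0],[0,0,0]],"yaw":[0,0,0,0,0],"gripper":[0,0,0,0,0]}'

```

```text
time_s: 24.17
ee_pos: [0.4459, 0.0322, 0.0493]
eef_rot: [-3.121, 0.006, 1.505]
force: [-3.2, 3.6, 3.9]
grip_width: 0.0567
time_s: 24.5
ee_pos: [0.4457, 0.0321, 0.0481]
eef_rot: [-3.121, 0.006, 1.505]
force: [-3.5, 1.4, 3.1]
grip_width: 0.0571
time_s: 24.92
ee_pos: [0.4459, 0.0321, 0.0482]
eef_rot: [-3.121, 0.006, 1.505]
force: [-0.1, -1.5, 1.0]
grip_width: 0.0782
time_s: 25.33
ee_pos: [0.4459, 0.0321, 0.0482]
eef_rot: [-3.121, 0.006, 1.505]
force: [0.4, 0.2, -0.1]
grip_width: 0.0943
```

Released. I retreat up and clear, then check.

```bash
python3 -m creep '{"translation":[[0,0,10],[0,0,40],[0,0,80],[0,0,120],[0,0,160]],"yaw":[0,0,0,0,0],"gripper":[0,0,0,0,0]}'
python3 -m creep '{"translation":[[0,-35,10],[0,-70,20],[0,-105,20],[0,-140,20],[0,-175,20]],"yaw":[0,0,0,0,0],"gripper":[0,0,0,0,0]}'
python3 -m creep '{"translation":[[0,-35,0],[0,-70,0],[0,-70,0],[0,-70,0],[0,-70,0]],"yaw":[0,0,0,0,0],"gripper":[0,0,0,0,0]}'
python3 - <<'E'
from h import *
s=snap('side','s6'); c=snap('top','t6');W=cloud(c)
def chk(n,x,y,lo,hi):
    q=W[(W[...,2]>lo)&(W[...,2]<hi)&(np.hypot(W[...,0]-x,W[...,1]-y)<.045)]
    k=q[q[:,2]>np.percentile(q[:,2],60)-.006]
    print(n,len(q),cv2.minEnclosingCircle(k[:,:2].astype(np.float32)),np.median(k[:,2]), np.linalg.lstsq(np.c_[k[:,:2]-k[:,:2].mean(0),np.ones(len(k))],k[:,2],rcond=None)[0][:2])
chk('tray jar',.4455,.031,.06,.09); chk('left jar',.648,.112,.13,.175)
for n,x,y in(('t1',.5747,.4139),('t2',.47,.4205),('t3',.6097,.2556),('or',.4332,.2522)): chk(n,x,y,.06,.08)
cv2.imwrite('pics/f.png',np.hstack([cv2.resize(s['pixels'][120:260,180:350,::-1],(390,321)),cv2.resize(c['pixels'][150:310,130:360,::-1],(390,321))]))
E
```

```text
time_s: 25.75
ee_pos: [0.4453, 0.0321, 0.2109]
eef_rot: [-3.121, 0.006, 1.505]
force: [0.2, -0.7, -0.4]
grip_width: 0.0939
time_s: 26.17
ee_pos: [0.4449, -0.1445, 0.232]
eef_rot: [-3.122, 0.007, 1.506]
force: [1.3, 0.0, -1.0]
grip_width: 0.0941
time_s: 26.58
ee_pos: [0.4447, -0.214, 0.2324]
eef_rot: [-3.122, 0.006, 1.505]
force: [0.2, -0.6, -0.8]
grip_width: 0.0941
tray jar 322 ((0.44561800360679626, 0.032910387963056564), 0.02823452278971672) 0.07383709962932686 [0.01598197 0.01265273]
left jar 359 ((0.6475297808647156, 0.11577695608139038), 0.028516490012407303) 0.15396498747851806 [ 0.00761018 -0.10046775]
t1 308 ((0.5741239786148071, 0.415164589881897), 0.02867221273481846) 0.07019023718017137 [-0.00896863  0.00621549]
t2 320 ((0.4706916809082031, 0.4214167594909668), 0.02856440283358097) 0.0702777045389134 [0.00252533 0.01722271]
t3 295 ((0.6094039082527161, 0.2564489245414734), 0.02813279815018177) 0.06988153547748169 [0.00281721 0.02078471]
or 325 ((0.4334530830383301, 0.2529675364494324), 0.028644388541579247) 0.07017711268513054 [ 1.71948902e-05 -5.32770986e-03]
```

View pics/f.png

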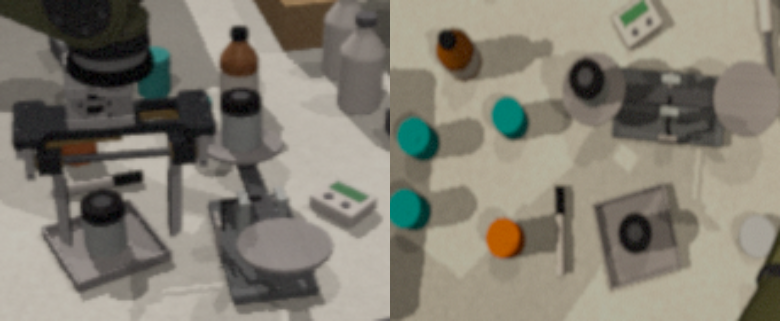

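The heavy jar stands flat in the tray: lid at z 0.074, level, centred at crop (635,232). The light jar stands on the left pan, which has dropped, at crop (587,78). The bystanders have not moved.

```bash
python3 -c "
from station import ctrl
print(ctrl.hand_in())"
```

```text
the job is handed in; nothing more can be done
None
```

The job is done and handed in at about 27 s of robot time. I stood one jar on each pan and let go, and the right pan dropped: its lid sat at z 0.153 m against 0.184 m on the left. The lifting forces agreed, at roughly 5 N against 3 N.

I then stood the right-hand, heavier jar in the tray and left the lighter one on the left pan.

Last checks:
- **Tray jar:** it is upright, with its lid level at z 0.074 m, and within about 3 mm of the tray centre.
- **Light jar:** it is standing on the left pan, which tipped down to its stop once the heavy jar was lifted off.
- **Look-alikes:** all four are within about 2 mm of where they started.
- **Other bystanders:** I checked these only by eye. Those in the last crop look unmoved, but the tube rack, beaker and tip box were outside it.
- **Gripper:** it is open and clear of everything.

The heavy jar came off the tilted pan leaning about 5–7°. I levelled it in the tray with a light press and an eased grip before letting go. No check failed.

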